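# Turn the parts carousel to the square canister

### The job

On the server-room bench, turn the round parts carousel by pushing the pegs on its rim with a fingertip, gently and without flinging it round, until the square canister stands at the front, in line with the pointer on the carousel's foot. Only push the carousel itself: do not touch, lift or unseat the containers standing on it, and leave the other things on the bench where they are. Finish with the carousel at rest and the robot clear of it.

Things in the scene. Friction and masses are not known exactly. Their poses are not given: they have to be found in the camera images.
- foot: fixed dark steel foot of the carousel; origin on its axis at bench level. Disc 210 mm across and 22 mm high, mostly hidden under the tray. From its front (own -x direction, turned up to 30 degrees from facing the robot) a tongue 16 mm wide sticks out to 175 mm from the axis, with the pointer at its end
- pointer (a point): top centre of the pointer: a dark steel block 14 x 16 mm, 32 mm high, standing on the end of the foot's tongue, 168 mm from the axis. It does not move; the front is the line from the axis to it. The tray passes above and inside it: tray top 38 mm high, edge at 128 mm from the axis
- tray: turning tray of the carousel: white disc 256 mm across, 14 mm thick, origin on its axis at its underside, 24 mm above the bench (top at 38 mm). Turns about the vertical either way without end; light friction (a push of 1 to 2 N at the rim turns it) stops it almost as soon as the push ends. Low hub in the middle, 32 mm across, 14 mm high. Carries the pegs and wells
- peg0 (a point): top centre of one of the 8 alike upright round black pegs on the tray's rim: 14 mm across, 32 mm high (tops 70 mm above the bench), centred 115 mm from the axis, evenly spaced at 22.5, 67.5, 112.5 ... degrees from the tray's own x axis (this one at 22.5). 76 mm free between neighbours
- well0 (a point): floor centre of one of the tray's four alike round wells (this one on the tray's own +x), 38 mm above the bench. Inner diameter 58 mm, wall 3 mm thick and 8 mm high; centred 56 mm from the axis on the tray's own +x, +y, -x and -y; one container stands in each
- square_can: loose square metal canister with a lid, 37 x 37 mm, 48 mm high, 0.08 to 0.17 kg, the only square-sided thing on the carousel; origin at the centre of its underside. In any one of the four wells; can shift up to 5 mm in it
- round_can: loose round metal canister with a lid, 39 mm across, 48 mm high, in another well; origin at the centre of its underside
- bottle: loose small grey bottle with a narrow neck, 36 mm across, 52 mm high, in another well; origin at the centre of its underside
- roll: loose grey plastic ring (empty spool core), 48 mm across with a 26 mm hole, 24 mm high, lying flat in another well; origin at the centre of its underside
- switch: bystander: dark metal network switch, 100 x 170 mm, 36 mm high, to one side of the carousel (foot's +y); origin at the centre of its underside
- screwdriver: bystander: screwdriver lying on the bench on the carousel's other side (foot's -y), about 200 mm long, along its own x
- dish: bystander: empty grey open dish, 90 x 120 mm, 28 mm high, beyond the carousel; origin at the centre of its underside
Mind the look-alikes: they are no part of the job. Leave any blue look-alike of the roll alone.

How it is judged:
By the outcome, as a careful person would: the job done as asked, in the order asked, and still so for the second after the job is handed in, with the robot touching nothing.
It also fails if it takes over 58 s, if anything falls off the work surface, if the arm or the gripper's body presses on something with over 40 N, if the wrist force passes 120 N, or if a joint passes its speed limit or range.

### The arm

A 6-joint arm with a two-finger parallel gripper is mounted at the origin on the work surface. World frame = base frame: x ahead of the robot, y to its left, z up, the work surface at z = 0. Lengths are in m, angles in rad, forces in N, time in s.
With the tool pointing down it reaches from about 0.375 to 0.9 m from the base axis. Payload 3.1 kg.
Tool frame: the origin (TCP) lies midway between the tips of the shut fingers; the grasp point (between the pads) lies 19 mm behind it; x points along the fingers, z is the direction in which the jaws open and shut, and the axes are right-handed (so a half turn about x gives the same grasp; the last joint's range is limited). The gripper opens to 85 mm and grips with 20 to 120 N. Pads are 22 mm wide; open, the fingers measure 114 mm over their backs; the gripper's body (76 mm by 85 mm) begins 54 mm behind the grasp point. The pads swing forward as they close: fully open they stand 13 mm farther back than shut.
Start: joints at [-1.512, 0.527, 1.433, -0, 1.181, -0.178], TCP at [0.147, -0.608, 0.208] pointing down, gripper open.
Joint ranges: [-3.08, 3.08], [-0.75, 2.2], [0.22, 2.44], [-1.43, 4.57], [0, 2.65], [-2.85, 2.85]. Speed limits (rad/s): [2.79, 2.79, 3.14, 3.14, 3.14, 3.14].

### API

Orientations are given as a unit quaternion [x, y, z, w].
In Python, from station import telemetry, optics, manip gives the robot as it stands.
- The arm moves only by the tool step_arm, never from a script. Its argument "commands" is a list of rows, each a list of 4 numbers: the shift along the tool's x, y, z in m, then the turn about the tool's x in rad. A call has 1 to 8 rows; each row is the pose to reach, as a shift and turn from the pose measured when the call began, along the tool's axes at that moment; what a row does not reach only later rows make up. A row lasts 1/12 s, in which the tool goes at most 41.7 mm and 7.16 degrees, less where a joint would pass 70% of its speed; a pose out of reach is approached as far as the arm can. A call with a gripper value outside its range is refused whole. "jaw" is the finger opening in m, from 0 to 0.0854, set as the call begins (left out, the last holds). The fingers move at their own pace and stop on an object; "grip_force" is the grip in N (left out, the last holds). Time passes only in rows, so rows that repeat a pose let the fingers close. It gives the time, the measured TCP pose, the force and the opening at its end, in the units of the state.
- telemetry.sense(): the state, without advancing time (a new reading comes with each control period).
- optics.snapshot(name): name is "scene" or "top" or "wrist"; returns the picture (420x560x3 uint8, red, green, blue); there is no depth.
- optics.camera_params(name): a dict with "mtx" (3x3 intrinsics, pixels), "origin" and "attitude" of the camera in the world. Camera axes: x right, y down, z forward; pixel columns grow to the right and rows downward; lengths in m; the calibration is good to about 2 mm. A picture is of the moment at which its call begins: read the wrist's pose just before it. camera_params takes no time and is no camera call; for the wrist camera it gives the pose at the moment of the call.
- manip.sign_off(): hands the job in, once; it reports no verdict.
The state is a dict: "t": time; "q": joint angles; "qd": joint speeds; "tau": joint torques, N m; "tcp_pos": TCP position; "tool_rot": TCP orientation; "force": force on the tool from outside, world axes, zero at the start; "ft_torque": the same for the moment, N m; "finger_gap": opening from 0.0 (shut) to 1.0 (fully open).
Only numpy, scipy, OpenCV 4.12 (cv2) and the standard library are available. Lean on these libraries where they do the work, as an engineer would, in place of code of your own. Each camera call takes 0.05 s, during which the arm holds its last target.

## Working session

There is one attempt and no reset: what is moved stays moved. The work goes in short steps, Python scripts to look and compute and a tool call to move; the robot and the scene stay as the last step left them, time stands still between calls to the robot, and variables do not carry over. Pictures are saved under pics/ and viewed, and the job is handed in when it is done.

Besides the shell and the picture viewer there is one more tool, called after "Call:" in YAML: its name, and indented under it one key for each argument. step_arm: Moves the arm, as the interface text tells. Its arguments: {"type":"object","properties":{"commands":{"type":"array","items":{"type":"array","items":{"type":"number"}}},"jaw":{"type":"number"},"grip_force":{"type":"number"}},"required":["commands"]}

```bash
mkdir -p pics; ls; python3 - <<'E'
from station import telemetry, optics
import cv2
s=telemetry.sense(); print(s)
for n in("scene","top"):
    im=optics.snapshot(n); cv2.imwrite(f"pics/{n}0.png",im[:,:,::-1]); print(n,optics.camera_params(n))
E
```

```text
pics
{'t': 0.0, 'q': array([-1.51249475e+00,  5.28456508e-01,  1.43389796e+00, -1.29400566e-07,
        1.18138860e+00, -1.78482129e-01]), 'qd': array([-0.00076931, -0.00101485, -0.00172729,  0.00077686, -0.00132601,
        0.0011005 ]), 'tau': array([ 2.12985742e-04, -4.42351699e+01, -1.78027439e+01, -1.36200456e-04,
        8.35014362e-03, -6.08470287e-06]), 'tcp_pos': array([ 0.14660535, -0.60678191,  0.20744098]), 'tool_rot': array([ 0.43801082,  0.55606174, -0.43687304,  0.55505298]), 'force': array([-0.17166985,  0.70118777, -0.03109642]), 'ft_torque': array([-0.01259545,  0.05026463,  0.00615244]), 'finger_gap': 0.9998293002943682}
scene {'mtx': array([[389.46268991,   0.        , 287.27598241],
       [  0.        , 389.46268991, 214.96605914],
       [  0.        ,   0.        ,   1.        ]]), 'origin': array([ 1.27533395, -0.10210787,  0.59378034]), 'attitude': array([ 0.68305856,  0.55833874, -0.29773132, -0.36475322])}
top {'mtx': array([[431.08249836,   0.        , 276.08995052],
       [  0.        , 431.08249836, 210.3234956 ],
       [  0.        ,   0.        ,   1.        ]]), 'origin': array([0.35917273, 0.081026  , 0.98657221]), 'attitude': array([-0.67317376,  0.73103751, -0.08030692,  0.07727905])}
```

View pics/top0.png

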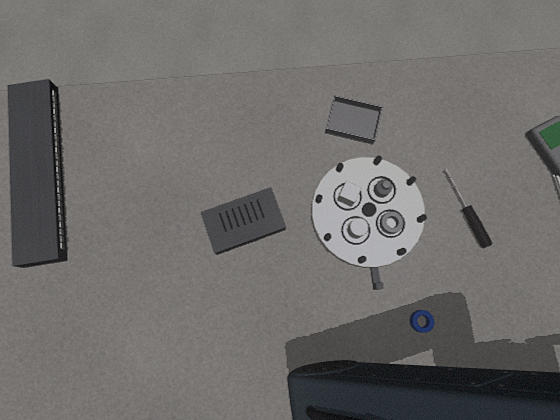

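View pics/scene0.png

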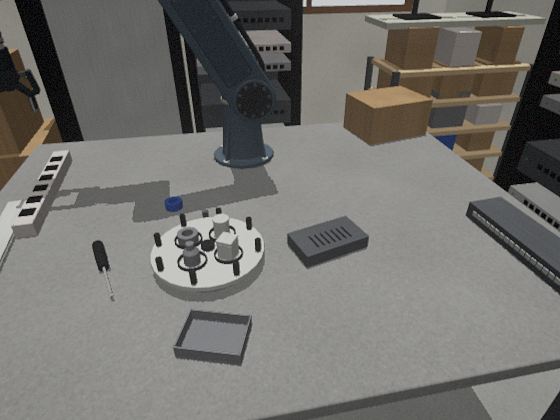

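```bash
cat > h.py <<'E'
import numpy as np,cv2
from scipy.spatial.transform import Rotation as R
from station import telemetry, optics
def ray(cam,u,v):
    d=R.from_quat(cam['attitude']).apply(np.linalg.inv(cam['mtx'])@[u,v,1]); return np.array(cam['origin']),d
def onz(cam,u,v,z):
    o,d=ray(cam,u,v); return o+d*(z-o[2])/d[2]
def proj(cam,p):
    c=R.from_quat(cam['attitude']).inv().apply(np.atleast_2d(p)-cam['origin']); q=c@np.array(cam['mtx']).T; return q[:,:2]/q[:,2:]
def tri(c1,p1,c2,p2):
    o1,d1=ray(c1,*p1);o2,d2=ray(c2,*p2)
    t=np.linalg.lstsq(np.stack([d1,-d2],1),o2-o1,rcond=None)[0]
    a=o1+t[0]*d1;b=o2+t[1]*d2; return (a+b)/2,np.linalg.norm(a-b)
E
python3 - <<'E'
import cv2
i=cv2.imread('pics/top0.png')[145:300,300:440]; cv2.imwrite('pics/topc.png',cv2.resize(i,None,fx=3.8,fy=3.8,interpolation=3))
i=cv2.imread('pics/scene0.png')[195:310,140:280]; cv2.imwrite('pics/scc.png',cv2.resize(i,None,fx=5,fy=5,interpolation=3))
E
```

```text
(no output)
```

View pics/topc.png

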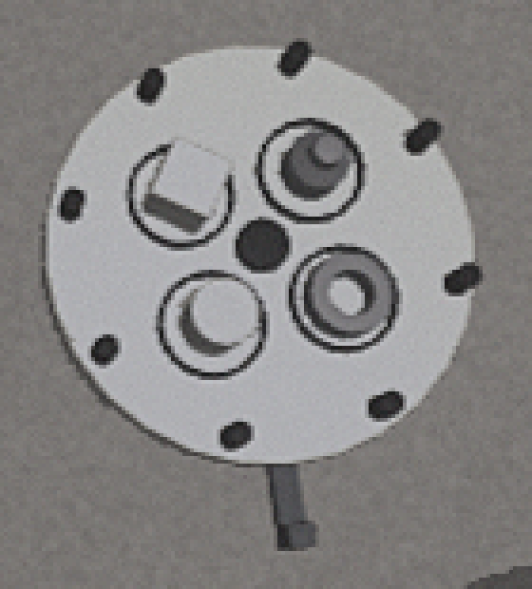

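View pics/scc.png

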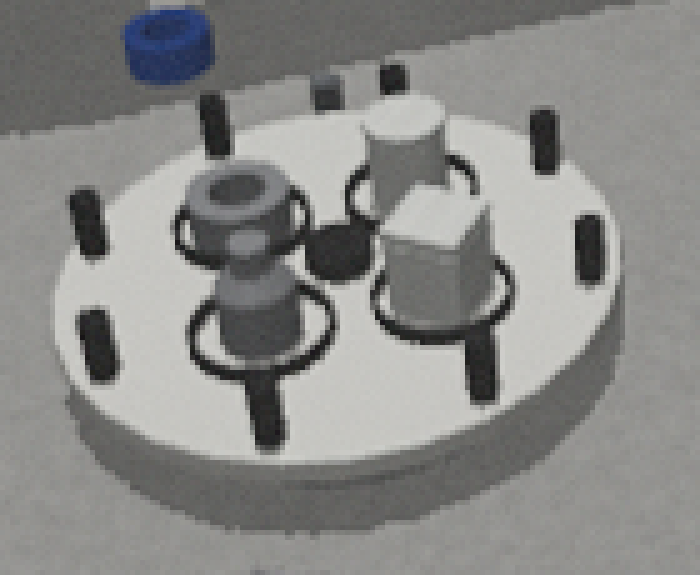

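```bash
cat > fit.py <<'E'
from h import *
from scipy.optimize import least_squares
ct=optics.camera_params('top'); cs=optics.camera_params('scene')
# mid-peg pixels (z=.054)
T=np.array([[295,58],[423,135],[462,278],[386,405],[236,435],[104,350],[71,205],[150,85]])/3.8-.37+[300,145]
S=np.array([[265,410],[98,345],[89,224],[216,125],[393,77],[544,142],[590,250],[482,360]])/5-.4+[140,195]
def model(p):
    a=p[2]-np.arange(8)*np.pi/4
    return np.stack([p[0]+.115*np.cos(a),p[1]+.115*np.sin(a),np.full(8,.054)],1)
def res(p,w=(1,1)):
    P=model(p); return np.r_[w[0]*(proj(ct,P)-T).ravel(),w[1]*(proj(cs,P)-S)[[0,1,2,3,5,6,7]].ravel()]
x0=onz(ct,300+263/3.8,145+243/3.8,.052); print('hub',x0)
P0=onz(ct,*T[0],.054); th=np.arctan2(*(P0-x0)[[1,0]])
for w in((1,1),(1,0),(0,1)):
    r=least_squares(lambda p:res(p,w),[*x0[:2],th]); print(w,r.x,np.degrees(r.x[2]),np.sqrt(2*r.cost/15))
    if w==(1,1): b=r.x
ptr,e=tri(ct,(300+300/3.8-.3,145+530/3.8-.3),cs,(140+326/5-.4,195+79/5-.4)); print('ptr tri',ptr,e)
for z in (.032,): print(onz(ct,300+302/3.8-.3,145+531/3.8-.3,z), onz(cs,140+326/5-.4,195+80/5-.4,z))
sq,e=tri(ct,(300+200/3.8-.3,145+165/3.8-.3),cs,(140+438/5-.4,195+217/5-.4)); print('sqtop',sq,e)
# well centre ring
print('well',onz(ct,300+181/3.8-.3,145+195/3.8-.3,.042))
E
python3 fit.py
```

```text
hub [ 0.55706225 -0.13828771  0.052     ]
(1, 1) [ 0.55783007 -0.13956107 -0.27891214] -15.980488343537644 0.6476018260794856
(1, 0) [ 0.55840107 -0.13880196 -0.2772162 ] -15.883318358264114 0.16536400562980477
(0, 1) [ 0.55602215 -0.14048983 -0.27924221] -15.99940022440861 0.3053219541198969
ptr tri [ 0.39213801 -0.14244447  0.0334348 ] 0.002132136302962608
[ 0.39162507 -0.14275726  0.032     ] [ 0.39037601 -0.14362804  0.032     ]
sqtop [ 0.59812182 -0.0972519   0.08933042] 0.003927158308325416
well [ 0.59307661 -0.09524644  0.042     ]
```

```bash
python3 - <<'E'
from h import *
s=telemetry.sense(); M=R.from_quat(s['tool_rot']).as_matrix(); print(M.round(3)); 
print('psi z',np.degrees(np.arctan2(M[1,2],M[0,2])),'q1',np.degrees(s['q'][0]),'q6',np.degrees(s['q'][5]))
E
```

```text
[[-0.     0.972  0.235]
 [ 0.002  0.235 -0.972]
 [-1.     0.    -0.002]]
psi z -76.430664404764 q1 -86.65989168374227 q6 -10.229829298530282
```

Call:
step_arm:
  commands:
    - [0,0,0,0.12]
    - [0,0,0,0.12]
  jaw: 0

```text
t: 0.27
tcp_pos: [0.1466, -0.6063, 0.2068]
tool_rot: [0.471, 0.529, -0.47, 0.527]
force: [0.6, -0.3, 0.6]
finger_gap: 0.749
```

```bash
python3 - <<'E'
from h import *
s=telemetry.sense(); M=R.from_quat(s['tool_rot']).as_matrix(); print(M.round(3)); 
print('psi z',np.degrees(np.arctan2(M[1,2],M[0,2])),'q1',np.degrees(s['q'][0]),'q6',np.degrees(s['q'][5]),s['t'],s['finger_gap'])
E
```

```text
[[-0.     0.993  0.114]
 [ 0.004  0.114 -0.993]
 [-1.     0.    -0.004]]
psi z -83.42844220256414 q1 -86.65999140107587 q6 -3.2322282354142304 0.2667 0.7492744698918415
```

```bash
cat >> h.py <<'E'
C=np.array([.5575,-.139])
def pose():
    s=telemetry.sense(); M=R.from_quat(s['tool_rot']).as_matrix(); psi=np.degrees(np.arctan2(M[1,2],M[0,2])); return s,M,psi
def row(x,y,z,psi):
    s,M,p=pose(); d=M.T@(np.array([x,y,z])-s['tcp_pos']); t=-np.radians((psi-p+180)%360-180); return [*(d.round(4)),round(t,3)]
def arc(alphas,r=.118,z=.05,C=C):
    for a in alphas:
        k=np.radians(a); print(a,[float(v) for v in row(C[0]+r*np.cos(k),C[1]+r*np.sin(k),z,a)])
E
python3 -c "
from h import *
arc([-125],z=.15)"
```

```text
-125 [0.0581, 0.3834, -0.3287, 0.726]
```

Call:
step_arm:
  commands:
    - [0.0,0.03,-0.025,0.1]
    - [0.0,0.06,-0.05,0.2]
    - [0.0,0.09,-0.077,0.3]
    - [0.0,0.12,-0.103,0.4]
    - [0.0,0.15,-0.129,0.5]
    - [0.0,0.18,-0.154,0.6]
    - [0.0,0.21,-0.18,0.7]
    - [0.0,0.24,-0.206,0.726]

```text
t: 0.93
tcp_pos: [0.3623, -0.3725, 0.2076]
tool_rot: [0.628, 0.327, -0.627, 0.325]
force: [0.6, -1.0, 0.5]
finger_gap: -0.002
```

```bash
python3 -c "
from h import *
s,M,p=pose();print(s['tcp_pos'],p,s['q'],s['finger_gap'])
arc([-125],z=.15)"
```

```text
[ 0.36233662 -0.37254721  0.20756096] -125.09535590825645 [-1.01567767  0.38872177  1.69338229  0.00207195  1.06279295  1.16663386] -0.001718622965748971
-125 [0.058, 0.0257, -0.1851, -0.002]
```

Call:
step_arm:
  commands:
    - [0.0,0.004,-0.03,0]
    - [0.01,0.009,-0.065,0]
    - [0.02,0.014,-0.1,0]
    - [0.03,0.019,-0.135,0]
    - [0.04,0.023,-0.165,0]
    - [0.055,0.0257,-0.185,0]
    - [0.058,0.0257,-0.185,0]
    - [0.058,0.0257,-0.185,0]

```text
t: 1.6
tcp_pos: [0.4892, -0.2343, 0.1488]
tool_rot: [-0.627, -0.33, 0.627, -0.325]
force: [-0.7, 0.5, 0.3]
finger_gap: 0.004
```

```bash
python3 -c "
from h import *
s,M,p=pose();print(s['tcp_pos'],p,s['q'],s['finger_gap'])
arc([-125],z=.05)
for n in ('scene','wrist'):
  cv2.imwrite(f'pics/{n}1.png',optics.snapshot(n)[:,:,::-1])
print(optics.camera_params('wrist'))"
```

```text
[ 0.48924906 -0.23426289  0.14875683] -124.8230916068259 [-0.65411439  0.50002305  1.69636278  0.00299405  0.95089896  1.52270569] 0.004191174615169801
-125 [0.0987, 0.0018, 0.0011, 0.003]
{'mtx': array([[295.51160784,   0.        , 282.94511215],
       [  0.        , 295.51160784, 211.67194681],
       [  0.        ,   0.        ,   1.        ]]), 'origin': array([ 0.54861272, -0.27835588,  0.31471971]), 'attitude': array([-0.45646163,  0.87785853,  0.1292154 , -0.06565485])}
```

View pics/wrist1.png

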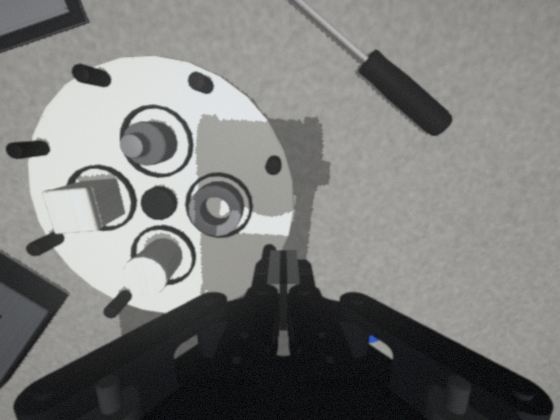

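View pics/scene1.png

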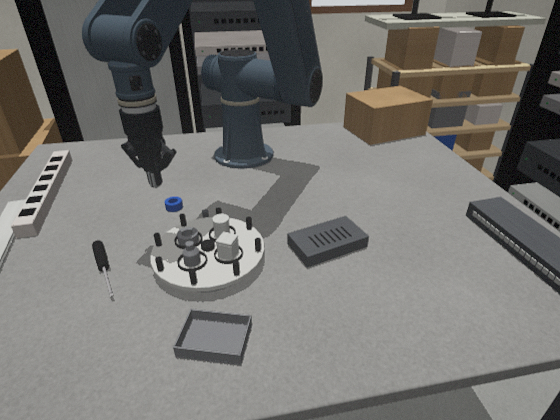

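```bash
python3 -c "
from h import *
c=optics.camera_params('wrist')
for k in range(8):
  a=np.radians(-15.95+45*k); print(-15.95+45*k, proj(c,[[*(C+.115*np.array([np.cos(a),np.sin(a)])),z] for z in(.038,.07)]).round().tolist())
print(proj(c,[telemetry.sense()['tcp_pos']]), onz(optics.camera_params('top'),422,321,.02))
"
```

```text
-15.95 [[102.0, 80.0], [77.0, 74.0]]
29.05 [[42.0, 149.0], [11.0, 152.0]]
74.05 [[57.0, 238.0], [31.0, 251.0]]
119.05 [[125.0, 295.0], [108.0, 314.0]]
164.05 [[208.0, 300.0], [200.0, 318.0]]
209.05 [[268.0, 249.0], [266.0, 264.0]]
254.05 [[272.0, 163.0], [271.0, 168.0]]
299.05 [[204.0, 86.0], [194.0, 81.0]]
[[283.14965408 248.71076916]] [ 0.30675111 -0.22752632  0.02      ]
```

Call:
step_arm:
  commands:
    - [0.02,0.001,0.001,0]
    - [0.045,0.0018,0.001,0]
    - [0.07,0.0018,0.001,0]
    - [0.09,0.0018,0.001,0]
    - [0.0985,0.0018,0.001,0]
    - [0.0985,0.0018,0.001,0]

```text
t: 2.2
tcp_pos: [0.4887, -0.2385, 0.0505]
tool_rot: [-0.627, -0.328, 0.628, -0.324]
force: [-0.5, 0.0, 0.4]
finger_gap: -0.002
```

```bash
python3 -c "
from h import *
s,M,p=pose();print(s['tcp_pos'],p,s['q'],s['force'])
arc(np.arange(-123,-105,2))"
```

```text
[ 0.4887491  -0.23848252  0.05045248] -125.12870650599318 [-0.66083765  0.65900815  1.75859016  0.00331788  0.72961315  1.52058399] [-0.47533902  0.04107409  0.37066915]
-123 [0.0004, 0.0034, -0.003, -0.037]
-121 [0.0004, 0.0075, -0.0032, -0.072]
-119 [0.0004, 0.0116, -0.0036, -0.107]
-117 [0.0004, 0.0157, -0.0041, -0.142]
-115 [0.0004, 0.0197, -0.0048, -0.177]
-113 [0.0003, 0.0238, -0.0056, -0.212]
-111 [0.0003, 0.0278, -0.0065, -0.247]
-109 [0.0003, 0.0318, -0.0076, -0.281]
-107 [0.0003, 0.0357, -0.0088, -0.316]
```

Call:
step_arm:
  commands:
    - [0.0004,0.0034,-0.003,-0.037]
    - [0.0004,0.0075,-0.0032,-0.072]
    - [0.0004,0.0116,-0.0036,-0.107]
    - [0.0004,0.0157,-0.0041,-0.142]
    - [0.0004,0.0197,-0.0048,-0.177]
    - [0.0003,0.0238,-0.0056,-0.212]
    - [0.0003,0.0278,-0.0065,-0.247]
    - [0.0003,0.0318,-0.0076,-0.281]

```text
t: 2.87
tcp_pos: [0.5201, -0.2522, 0.0521]
tool_rot: [0.576, 0.412, -0.575, 0.41]
force: [0.4, -1.3, -0.6]
finger_gap: 0.001
```

```bash
python3 -c "
from h import *
s,M,p=pose();print(s['tcp_pos'],p,s['q'],s['force'])
d=s['tcp_pos'][:2]-C;print(np.hypot(*d),np.degrees(np.arctan2(d[1],d[0])))
arc(np.arange(-107,-90,2))
cv2.imwrite('pics/wrist2.png',optics.snapshot('wrist')[:,:,::-1])
"
```

```text
[ 0.52011172 -0.25221298  0.05212068] -108.96032139713053 [-0.64596247  0.68482046  1.67265547  0.00306414  0.78606016  1.25358499] [ 0.35397899 -1.32838069 -0.57124469]
0.11922693735194492 -108.27566730253857
-107 [0.0021, 0.0026, -0.0013, -0.034]
-105 [0.0021, 0.0067, -0.0015, -0.069]
-103 [0.0021, 0.0108, -0.0019, -0.104]
-101 [0.0021, 0.0149, -0.0023, -0.139]
-99 [0.0021, 0.019, -0.003, -0.174]
-97 [0.0021, 0.023, -0.0038, -0.209]
-95 [0.0021, 0.027, -0.0047, -0.244]
-93 [0.0021, 0.031, -0.0058, -0.279]
-91 [0.0021, 0.035, -0.007, -0.313]
```

View pics/wrist2.png

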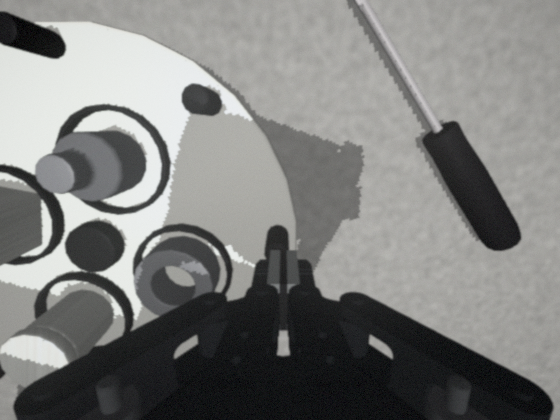

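Call:
step_arm:
  commands:
    - [0.001,0.0026,-0.0013,-0.034]
    - [0.002,0.0067,-0.0015,-0.069]
    - [0.002,0.0108,-0.0019,-0.104]
    - [0.002,0.0149,-0.0023,-0.139]
    - [0.002,0.019,-0.003,-0.174]
    - [0.002,0.023,-0.0038,-0.209]
    - [0.002,0.027,-0.0047,-0.244]
    - [0.002,0.031,-0.0058,-0.279]

```text
t: 3.58
tcp_pos: [0.553, -0.2585, 0.052]
tool_rot: [0.513, 0.487, -0.512, 0.488]
force: [0.2, -0.1, 0.4]
finger_gap: 0.001
```

```bash
cat > st.py <<'E'
from h import *
import sys
s,M,p=pose();d=s['tcp_pos'][:2]-C
print(s['tcp_pos'],'psi',p,'r',np.hypot(*d),'a',np.degrees(np.arctan2(d[1],d[0])),'q',s['q'].round(2),'F',s['force'].round(1))
a0=float(sys.argv[1]); arc(a0+2*np.arange(8))
E
python3 st.py -91
```

```text
[ 0.55296574 -0.25851689  0.05195607] psi -92.88621462470209 r 0.11960287228590073 a -92.17265982372072 q [-0.62  0.71  1.59  0.    0.83  1.  ] F [ 0.2 -0.1  0.4]
-91.0 [0.002, 0.0024, -0.0017, -0.033]
-89.0 [0.002, 0.0065, -0.0019, -0.068]
-87.0 [0.002, 0.0106, -0.0022, -0.103]
-85.0 [0.002, 0.0147, -0.0027, -0.138]
-83.0 [0.002, 0.0188, -0.0033, -0.173]
-81.0 [0.002, 0.0228, -0.0041, -0.207]
-79.0 [0.002, 0.0268, -0.005, -0.242]
-77.0 [0.0021, 0.0308, -0.0061, -0.277]
```

Call:
step_arm:
  commands:
    - [0.002,0.0024,-0.0017,-0.033]
    - [0.002,0.0065,-0.0019,-0.068]
    - [0.002,0.0106,-0.0022,-0.103]
    - [0.002,0.0147,-0.0027,-0.138]
    - [0.002,0.0188,-0.0033,-0.173]
    - [0.002,0.0228,-0.0041,-0.207]
    - [0.002,0.0268,-0.005,-0.242]
    - [0.002,0.0308,-0.0061,-0.277]

```text
t: 4.25
tcp_pos: [0.5847, -0.2551, 0.0519]
tool_rot: [0.441, 0.552, -0.439, 0.555]
force: [-0.3, -0.0, -0.5]
finger_gap: 0.003
```

```bash
python3 st.py -75; python3 -c "
from h import *
cv2.imwrite('pics/scene3.png',cv2.resize(optics.snapshot('scene')[140:320,100:340,::-1],None,fx=3,fy=3,interpolation=3))"
```

```text
[ 0.58468648 -0.25505932  0.05186629] psi -76.98427835673989 r 0.11920096322878164 a -76.81637361889298 q [-0.59  0.74  1.52  0.    0.88  0.75] F [-0.3 -0.  -0.5]
-75.0 [0.0019, 0.0037, -0.0013, -0.035]
-73.0 [0.0019, 0.0078, -0.0015, -0.07]
-71.0 [0.0019, 0.0119, -0.0018, -0.104]
-69.0 [0.0019, 0.016, -0.0023, -0.139]
-67.0 [0.002, 0.0201, -0.003, -0.174]
-65.0 [0.002, 0.0241, -0.0038, -0.209]
-63.0 [0.002, 0.0282, -0.0047, -0.244]
-61.0 [0.002, 0.0321, -0.0058, -0.279]
```

View pics/scene3.png

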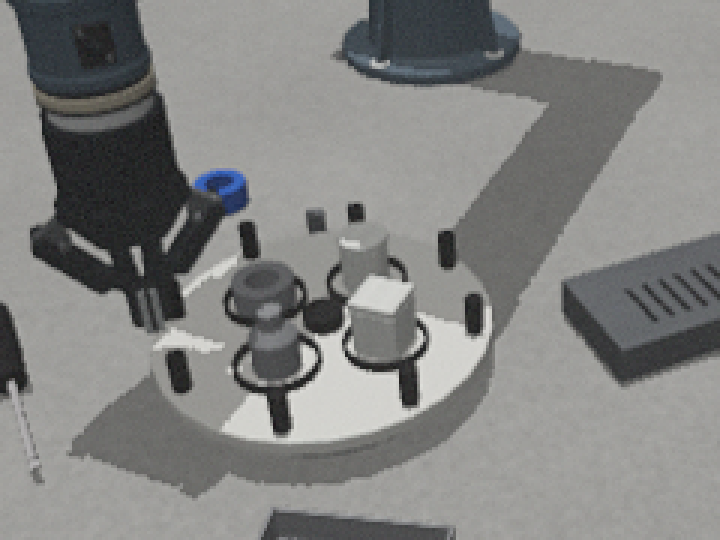

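```bash
python3 -c "
from h import *
c=optics.camera_params('scene')
s,M,p=pose()
a=np.radians(254.05)
P=[s['tcp_pos']]+[[*(C+.115*np.array([np.cos(a),np.sin(a)])),z] for z in(.038,.07)]
a=np.radians(299.05)
P+=[[*(C+.115*np.array([np.cos(a),np.sin(a)])),z] for z in(.038,.07)]
print((proj(c,P)-[100,140])*3)
c=optics.camera_params('top'); print(proj(c,P))
cv2.imwrite('pics/top3.png',cv2.resize(optics.snapshot('top')[140:300,300:500,::-1],None,fx=4,fy=3.7,interpolation=3))
cv2.imwrite('pics/wrist3.png',optics.snapshot('wrist')[:,:,::-1])
"
```

```text
[[160.74883794 351.47950303]
 [177.83579321 315.16670863]
 [170.06295648 281.58926244]
 [184.08186259 388.72282412]
 [175.77774039 353.87744781]]
[[419.31930874 192.36692482]
 [419.06203671 219.84316421]
 [423.76140165 216.89382542]
 [408.77327575 182.84045788]
 [413.0416493  178.74047647]]
```

View pics/top3.png

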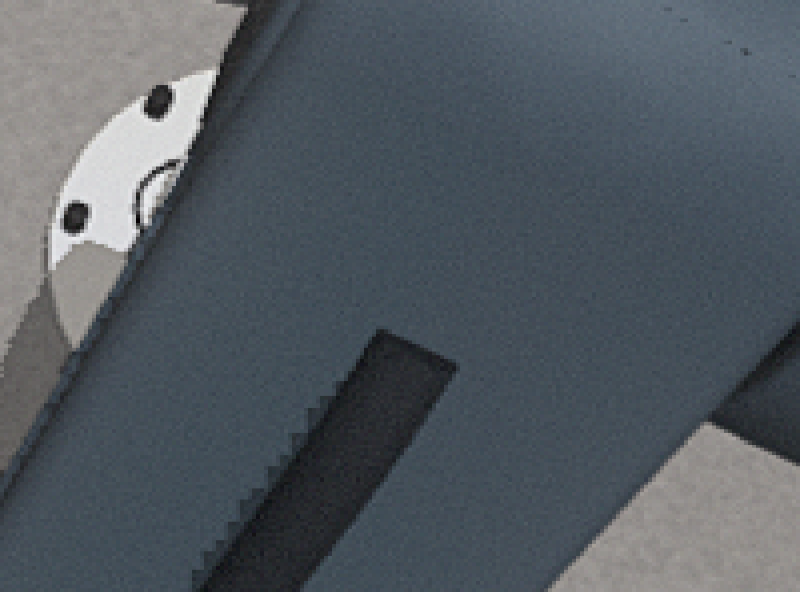

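View pics/wrist3.png

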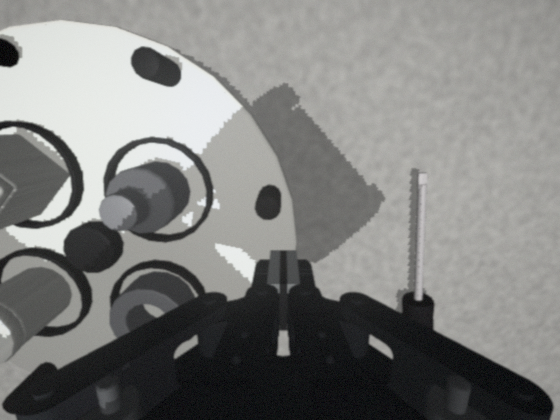

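```bash
python3 -c "
from h import *
c=optics.camera_params('wrist'); print(c['origin'])
s,M,p=pose(); print(proj(c,s['tcp_pos']))
for k in range(8):
  a=np.radians(-15.95+45*k); print(-15.95+45*k, proj(c,[[*(C+.115*np.array([np.cos(a),np.sin(a)])),z] for z in(.038,.07)]).round().tolist())
print('hub',proj(c,[*C,.052]))
"
python3 -c "
import cv2
i=cv2.imread('pics/scene3.png')[180:420,60:300]; cv2.imwrite('pics/z.png',cv2.resize(i,None,fx=2.5,fy=2.5))"
```

```text
[ 0.654143   -0.23850675  0.21656749]
[[283.20620452 248.87471165]]
-15.95 [[168.0, 72.0], [142.0, 59.0]]
29.05 [[5.0, 52.0], [-60.0, 35.0]]
74.05 [[-86.0, 155.0], [-164.0, 161.0]]
119.05 [[-55.0, 286.0], [-117.0, 315.0]]
164.05 [[48.0, 368.0], [10.0, 407.0]]
209.05 [[168.0, 378.0], [149.0, 419.0]]
254.05 [[257.0, 315.0], [253.0, 348.0]]
299.05 [[269.0, 193.0], [267.0, 207.0]]
hub [[ 85.77408626 250.24856533]]
```

View pics/z.png

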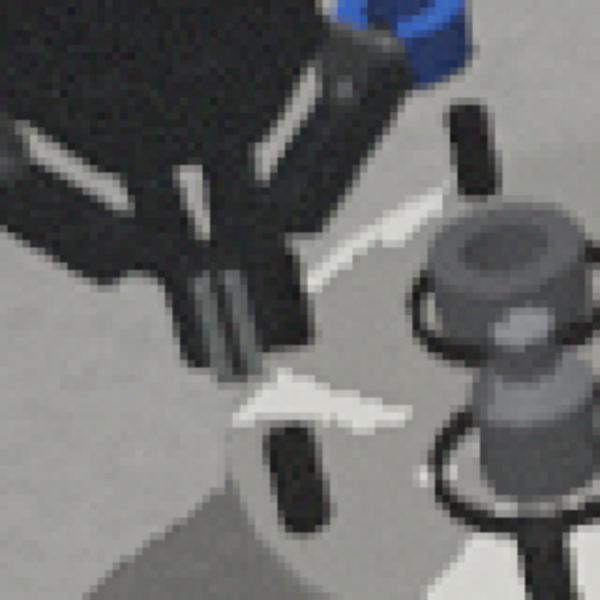

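```bash
python3 - <<'E'
from h import *
cs=optics.camera_params('scene');cw=optics.camera_params('wrist')
print('t',telemetry.sense()['t'],telemetry.sense()['tcp_pos'])
print('tip',tri(cs,(100+152/3,140+331/3),cw,(283,250)))
print('tip if tcp xy', [ (z,(proj(cs,[.5847,-.2551,z])-[100,140])*3) for z in (.05,.06,.07,.08)])
# peg 299 top/base from scene & wrist
print('pegtop',tri(cs,(100+(60+287/2.5)/3,140+(180+432/2.5)/3),cw,(267,211)))
print('pegbase',tri(cs,(100+(60+305/2.5)/3,140+(180+522/2.5)/3),cw,(269,193)))
w=optics.snapshot('wrist'); cv2.imwrite('pics/w4.png',cv2.resize(w[150:330,180:400,::-1],None,fx=3.5,fy=3.3,interpolation=3))
s=optics.snapshot('scene'); cv2.imwrite('pics/s4.png',cv2.resize(s[200:300,120:220,::-1],None,fx=6,fy=6,interpolation=3))
print(telemetry.sense()['tcp_pos'])
E
```

```text
t 4.4 [ 0.58457474 -0.25479532  0.05147639]
tip (array([ 0.59597603, -0.25357134,  0.079231  ]), np.float64(0.003028773730448222))
tip if tcp xy [(0.05, array([[161.24246989, 352.75203718]])), (0.06, array([[158.57682788, 341.96617401]])), (0.07, array([[155.87536309, 331.03536278]])), (0.08, array([[153.13734852, 319.95666187]]))]
pegtop (array([ 0.61094507, -0.24029759,  0.06920545]), np.float64(0.0003956244595062826))
pegbase (array([ 0.61369883, -0.24002309,  0.03868585]), np.float64(0.0016217065801896228))
[ 0.58395177 -0.25444884  0.05089446]
```

View pics/w4.png

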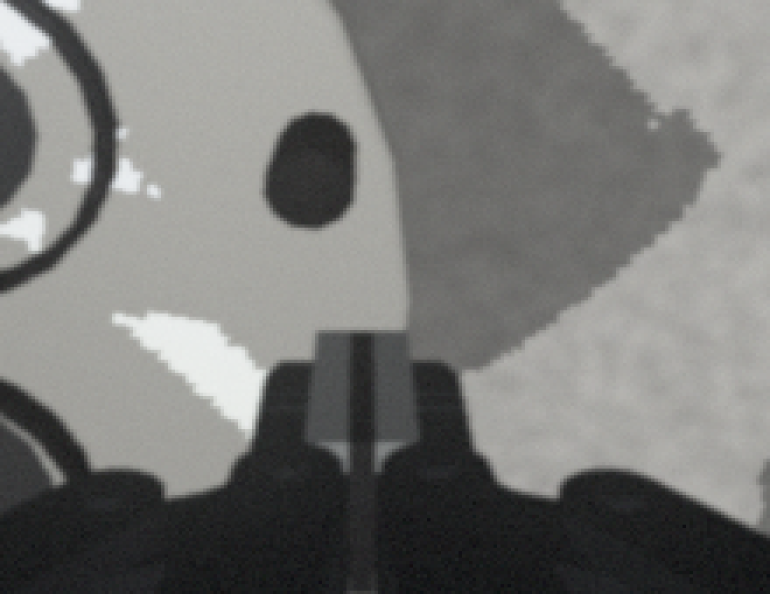

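View pics/s4.png

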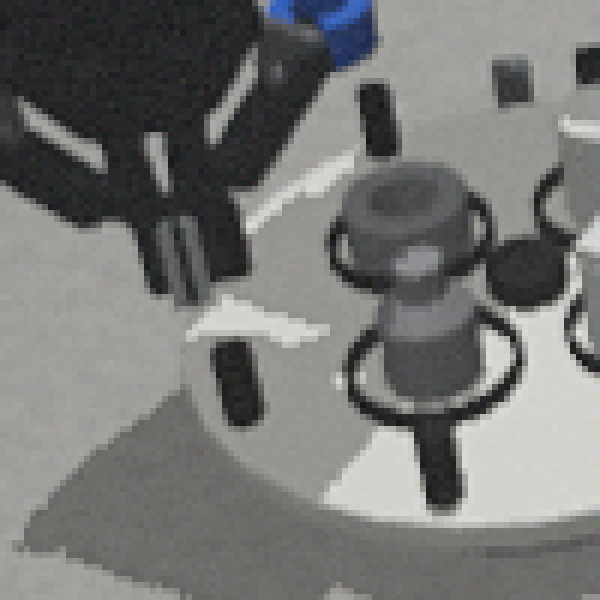

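Call:
step_arm:
  commands:
    - [0.004,-0.002,0,0]
    - [0.008,-0.003,0,0]
    - [0.011,-0.003,0,0]
    - [0.011,-0.003,0,0]

```text
t: 4.83
tcp_pos: [0.5802, -0.2548, 0.0388]
tool_rot: [0.441, 0.553, -0.44, 0.553]
force: [-0.3, -0.5, 0.5]
finger_gap: -0.0
```

```bash
python3 - <<'E'
from h import *
cs=optics.camera_params('scene')
s,M,p=pose();print(s['tcp_pos'],p,s['force'])
print('pred tip',(proj(cs,[s['tcp_pos']+M@[-b,.011,0] for b in(0,.01,.02,.026)])-[120,200])*6)
s=optics.snapshot('scene'); cv2.imwrite('pics/s5.png',cv2.resize(s[200:300,120:220,::-1],None,fx=6,fy=6,interpolation=3))
E
```

```text
[ 0.58015198 -0.25475281  0.03884247] -77.11715297967214 [-0.28811072 -0.47617955  0.4508833 ]
pred tip [[215.06278408 379.19907847]
 [209.80345447 357.8585772 ]
 [204.47379302 336.23269411]
 [201.2416476  323.11778999]]
```

View pics/s5.png

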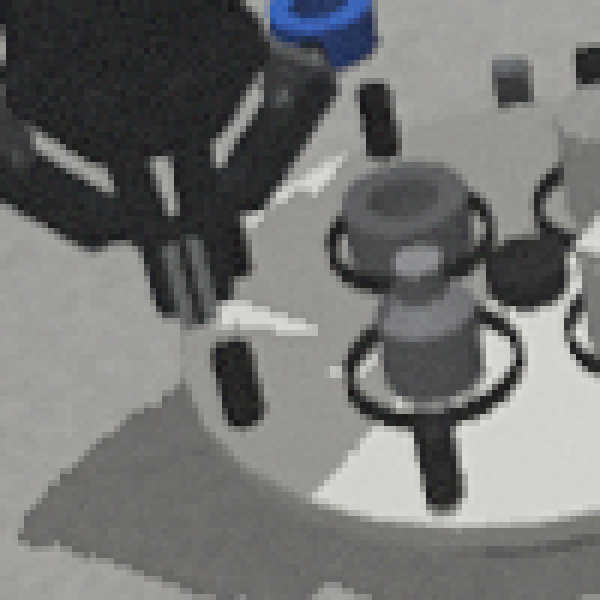

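Call:
step_arm:
  commands:
    - [0.004,0,0,0]
    - [0.008,0,0,0]
    - [0.012,0,0,0]
    - [0.015,0,0,0]
    - [0.015,0,0,0]

```text
t: 5.3
tcp_pos: [0.58, -0.2545, 0.0231]
tool_rot: [0.441, 0.553, -0.44, 0.553]
force: [-0.8, 0.3, 0.4]
finger_gap: 0.004
```

```bash
python3 - <<'E'
from h import *
cs=optics.camera_params('scene')
s,M,p=pose();print(s['tcp_pos'],p,s['force'])
print('pred tip',(proj(cs,[s['tcp_pos']+M@[-b,.011,0] for b in(0,.01,.02,.026)])-[120,200])*6)
s=optics.snapshot('scene'); cv2.imwrite('pics/s6.png',cv2.resize(s[200:300,120:220,::-1],None,fx=6,fy=6,interpolation=3))
arc(np.arange(-77,-61,2),z=.022)
E
```

```text
[ 0.57997093 -0.25445927  0.02311259] -77.10663310058187 [-0.76601675  0.31068812  0.44231104]
pred tip [[224.04348868 411.7285601 ]
 [218.87860298 390.84770554]
 [213.64527525 369.69015016]
 [210.47185824 356.8605034 ]]
-77 [0.0015, 0.0039, 0.0003, -0.002]
-75 [0.0015, 0.008, 0.0002, -0.037]
-73 [0.0015, 0.0122, -0.0, -0.072]
-71 [0.0015, 0.0163, -0.0004, -0.107]
-69 [0.0015, 0.0203, -0.0009, -0.141]
-67 [0.0015, 0.0244, -0.0015, -0.176]
-65 [0.0015, 0.0285, -0.0023, -0.211]
-63 [0.0015, 0.0325, -0.0033, -0.246]
```

View pics/s6.png

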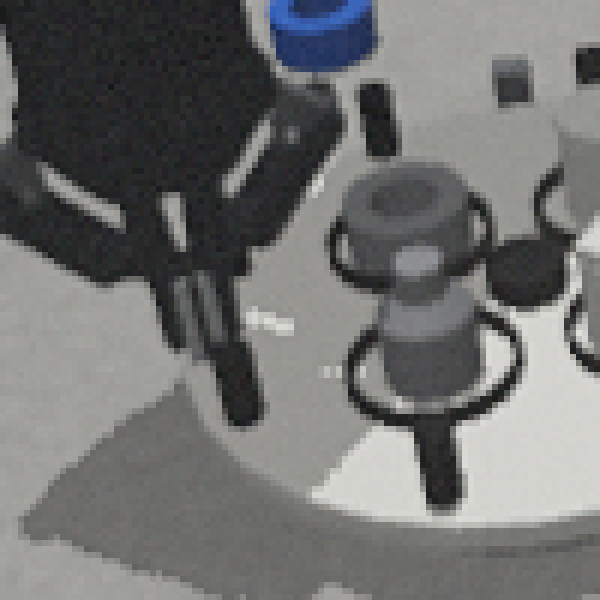

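```bash
python3 - <<'E'
from h import *
from scipy.optimize import least_squares
cs=optics.camera_params('scene'); cw=optics.camera_params('wrist')
s,M,p=pose()
for uv in((335,135),(270,240),(245,270),(100,285),(165,345)):
  r=least_squares(lambda q:(proj(cs,s['tcp_pos']+M@[-q[0],.011,-q[1]])[0]-[120,200])*6-uv,[.05,.03]); print(uv,r.x, 'z',s['tcp_pos'][2]+r.x[0],'r',.118-r.x[1])
E
```

```text
(335, 135) [0.10599121 0.05699289] z 0.12946692410883992 r 0.061007109720454825
(270, 240) [0.06925266 0.02853036] z 0.09272837996582203 r 0.08946964047038661
(245, 270) [0.05926021 0.01816305] z 0.08273592988420961 r 0.09983694838962098
(100, 285) [ 0.06806521 -0.02896488] z 0.0915409247903925 r 0.14696487797737132
(165, 345) [ 0.03601627 -0.01359764] z 0.059491986905021645 r 0.13159764044689914
```

Call:
step_arm:
  commands:
    - [0.001,0.0039,0.0003,-0.002]
    - [0.001,0.008,0.0002,-0.037]
    - [0.001,0.0122,0,-0.072]
    - [0.001,0.0163,-0.0004,-0.107]
    - [0.001,0.0203,-0.0009,-0.141]
    - [0.001,0.0244,-0.0015,-0.176]
    - [0.001,0.0285,-0.0023,-0.211]
    - [0.001,0.0325,-0.0033,-0.246]

```text
t: 6.02
tcp_pos: [0.6113, -0.2443, 0.0227]
tool_rot: [0.369, 0.603, -0.368, 0.604]
force: [-1.1, -0.4, 0.9]
finger_gap: 0.003
```

```bash
sed -i 's/arc(a0.*/arc(a0+2*np.arange(8),z=.022)/' st.py; python3 st.py -61;  python3 - <<'E'
from h import *
s=optics.snapshot('scene'); cv2.imwrite('pics/s7.png',cv2.resize(s[190:310,120:280,::-1],None,fx=5,fy=5,interpolation=3))
E
```

```text
[ 0.6113176  -0.2443245   0.02272061] psi -62.894851177463494 r 0.1182775712757815 a -62.934358207735315 q [-0.55  0.8   1.47  0.    0.87  0.55] F [-1.1 -0.4  0.9]
-61.0 [0.0007, 0.004, -0.0003, -0.033]
-59.0 [0.0007, 0.0081, -0.0006, -0.068]
-57.0 [0.0007, 0.0122, -0.0009, -0.103]
-55.0 [0.0007, 0.0163, -0.0014, -0.138]
-53.0 [0.0008, 0.0204, -0.002, -0.173]
-51.0 [0.0008, 0.0244, -0.0028, -0.208]
-49.0 [0.0008, 0.0284, -0.0037, -0.243]
-47.0 [0.0008, 0.0324, -0.0048, -0.277]
```

View pics/s7.png

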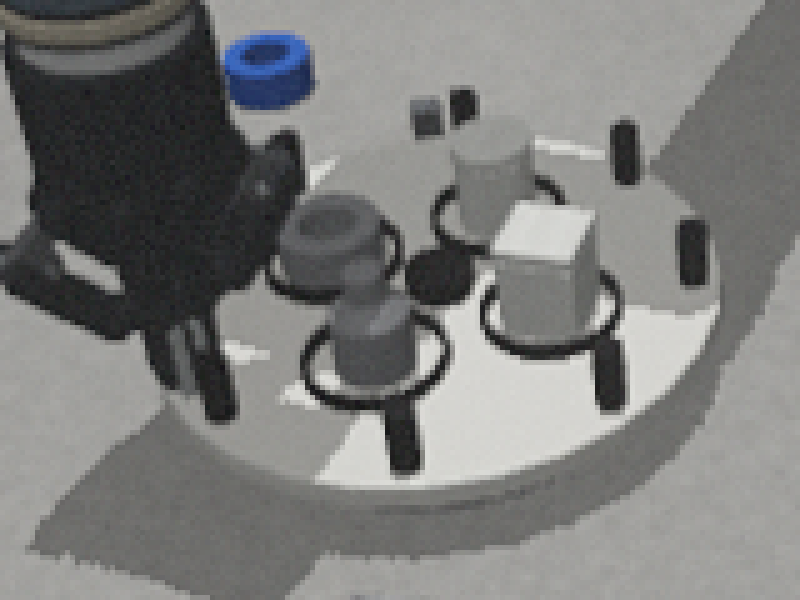

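Call:
step_arm:
  commands:
    - [0.0007,0.004,-0.0003,-0.033]
    - [0.0007,0.0081,-0.0006,-0.068]
    - [0.0007,0.0122,-0.0009,-0.103]
    - [0.0007,0.0163,-0.0014,-0.138]
    - [0.0008,0.0204,-0.002,-0.173]
    - [0.0008,0.0244,-0.0028,-0.208]
    - [0.0008,0.0284,-0.0037,-0.243]
    - [0.0008,0.0324,-0.0048,-0.277]

```text
t: 6.73
tcp_pos: [0.6387, -0.2249, 0.0222]
tool_rot: [0.282, 0.648, -0.281, 0.649]
force: [-0.9, -0.2, -0.1]
finger_gap: 0.004
```

```bash
python3 st.py -45;  python3 - <<'E'
from h import *
s=optics.snapshot('scene'); cv2.imwrite('pics/s8.png',cv2.resize(s[190:310,120:280,::-1],None,fx=5,fy=5,interpolation=3))
E
```

```text
[ 0.63866834 -0.22487672  0.02217835] psi -46.876619727376465 r 0.11816560902371882 a -46.614529415733756 q [-0.5   0.82  1.42  0.    0.9   0.31] F [-0.9 -0.2 -0.1]
-45.0 [0.0002, 0.0033, -0.0002, -0.033]
-43.0 [0.0002, 0.0074, -0.0004, -0.068]
-41.0 [0.0002, 0.0115, -0.0008, -0.103]
-39.0 [0.0002, 0.0156, -0.0013, -0.137]
-37.0 [0.0002, 0.0197, -0.0019, -0.172]
-35.0 [0.0002, 0.0237, -0.0027, -0.207]
-33.0 [0.0002, 0.0278, -0.0036, -0.242]
-31.0 [0.0002, 0.0317, -0.0047, -0.277]
```

View pics/s8.png

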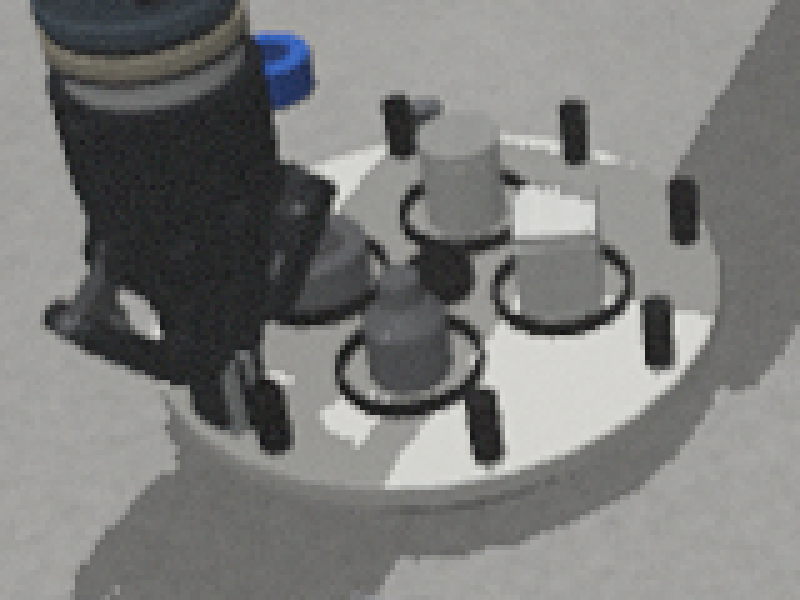

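Call:
step_arm:
  commands:
    - [0.0002,0.0033,-0.0002,-0.033]
    - [0.0002,0.0074,-0.0004,-0.068]
    - [0.0002,0.0115,-0.0008,-0.103]
    - [0.0002,0.0156,-0.0013,-0.137]
    - [0.0002,0.0197,-0.0019,-0.172]
    - [0.0002,0.0237,-0.0027,-0.207]
    - [0.0002,0.0278,-0.0036,-0.242]
    - [0.0002,0.0317,-0.0047,-0.277]

```text
t: 7.45
tcp_pos: [0.6593, -0.1993, 0.0222]
tool_rot: [0.189, 0.681, -0.188, 0.682]
force: [-1.8, -1.6, 0.2]
finger_gap: -0.003
```

```bash
python3 st.py -29
```

```text
[ 0.65925047 -0.19934128  0.02221176] psi -30.89830485892826 r 0.1182972052766122 a -30.66929431251388 q [-0.46  0.83  1.38  0.    0.92  0.08] F [-1.8 -1.6  0.2]
-29.0 [0.0002, 0.0034, -0.0004, -0.033]
-27.0 [0.0002, 0.0075, -0.0006, -0.068]
-25.0 [0.0002, 0.0117, -0.0009, -0.103]
-23.0 [0.0002, 0.0157, -0.0014, -0.138]
-21.0 [0.0002, 0.0198, -0.0021, -0.173]
-19.0 [0.0002, 0.0239, -0.0028, -0.208]
-17.0 [0.0002, 0.0279, -0.0038, -0.243]
-15.0 [0.0003, 0.0319, -0.0048, -0.277]
```

Call:
step_arm:
  commands:
    - [0.0002,0.0034,-0.0004,-0.033]
    - [0.0002,0.0075,-0.0006,-0.068]
    - [0.0002,0.0117,-0.0009,-0.103]
    - [0.0002,0.0157,-0.0014,-0.138]
    - [0.0002,0.0198,-0.0021,-0.173]
    - [0.0002,0.0239,-0.0028,-0.208]
    - [0.0002,0.0279,-0.0038,-0.243]
    - [0.0003,0.0319,-0.0048,-0.277]

```text
t: 8.12
tcp_pos: [0.6716, -0.17, 0.0222]
tool_rot: [0.092, 0.7, -0.092, 0.702]
force: [-0.4, -1.1, 1.3]
finger_gap: 0.002
```

```bash
python3 st.py -13
```

```text
[ 0.67159734 -0.16995509  0.02216648] psi -14.994336231775828 r 0.11822191274979225 a -15.179200116168067 q [-0.41  0.84  1.37  0.    0.93 -0.15] F [-0.4 -1.1  1.3]
-13.0 [0.0002, 0.0045, -0.0003, -0.035]
-11.0 [0.0002, 0.0086, -0.0005, -0.07]
-9.0 [0.0002, 0.0127, -0.0009, -0.105]
-7.0 [0.0002, 0.0168, -0.0014, -0.14]
-5.0 [0.0002, 0.0209, -0.002, -0.174]
-3.0 [0.0002, 0.0249, -0.0028, -0.209]
-1.0 [0.0002, 0.0289, -0.0037, -0.244]
1.0 [0.0002, 0.0329, -0.0048, -0.279]
```

Call:
step_arm:
  commands:
    - [0.0002,0.0045,-0.0003,-0.035]
    - [0.0002,0.0086,-0.0005,-0.07]
    - [0.0002,0.0127,-0.0009,-0.105]
    - [0.0002,0.0168,-0.0014,-0.14]
    - [0.0002,0.0209,-0.002,-0.174]
    - [0.0002,0.0249,-0.0028,-0.209]
    - [0.0002,0.0289,-0.0037,-0.244]
    - [0.0002,0.0329,-0.0048,-0.279]

```text
t: 8.78
tcp_pos: [0.6756, -0.1374, 0.0222]
tool_rot: [-0.007, 0.706, 0.006, 0.708]
force: [-0.6, -1.1, 0.0]
finger_gap: -0.0
```

```bash
python3 st.py 3; python3 - <<'E'
from h import *
s=optics.snapshot('scene'); cv2.imwrite('pics/s9.png',cv2.resize(s[190:310,120:280,::-1],None,fx=5,fy=5,interpolation=3))
E
```

```text
[ 0.67558632 -0.13742459  0.02216876] psi 1.026317237695224 r 0.11809682676138612 a 0.7643469801178807 q [-0.36  0.83  1.38 -0.    0.92 -0.38] F [-0.6 -1.1  0. ]
3.0 [0.0002, 0.0046, -0.0002, -0.034]
5.0 [0.0002, 0.0087, -0.0004, -0.069]
7.0 [0.0001, 0.0128, -0.0007, -0.104]
9.0 [0.0001, 0.0169, -0.0012, -0.139]
11.0 [0.0001, 0.021, -0.0019, -0.174]
13.0 [0.0001, 0.025, -0.0027, -0.209]
15.0 [0.0001, 0.029, -0.0036, -0.244]
17.0 [0.0001, 0.033, -0.0047, -0.279]
```

View pics/s9.png

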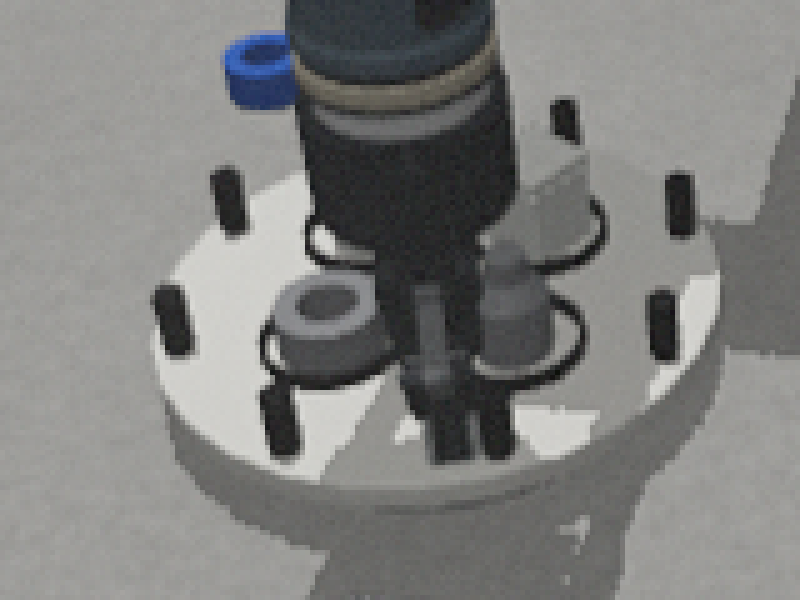

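```bash
cat > fs.py <<'E'
from h import *
from scipy.optimize import least_squares
def fit(pts,th0,cam='scene',C0=(.556,-.1405)):
    # pts: full-image mid-peg pixels
    c=optics.camera_params(cam); pts=np.array(pts)
    def res(p):
        a=p[2]+np.arange(8)*np.pi/4
        P=proj(c,np.stack([p[0]+.115*np.cos(a),p[1]+.115*np.sin(a),np.full(8,.054)],1))
        i=np.argmin(np.linalg.norm(P[None]-pts[:,None],axis=2),1); return np.r_[(P[i]-pts).ravel(),(p[:2]-C0)*500]
    r=least_squares(res,[*C0,np.radians(th0)]); print(cam,r.x[:2],np.degrees(r.x[2]),'rms',np.sqrt(2*r.cost/len(pts)/2)); return r.x
E
python3 -c "
from fs import *
p=np.array([(230,202),(173,320),(280,420),(497,422),(663,325),(680,205)])/5-.4+[120,190]
fit(p,10)"
```

```text
scene [ 0.55616262 -0.14059281] 10.179776228438117 rms 0.09911030230001357
```

Call:
step_arm:
  commands:
    - [0.0002,0.0046,-0.0002,-0.034]
    - [0.0002,0.0087,-0.0004,-0.069]
    - [0.0001,0.0128,-0.0007,-0.104]
    - [0.0001,0.0169,-0.0012,-0.139]
    - [0.0001,0.021,-0.0019,-0.174]
    - [0.0001,0.025,-0.0027,-0.209]
    - [0.0001,0.029,-0.0036,-0.244]
    - [0.0001,0.033,-0.0047,-0.279]

```text
t: 9.5
tcp_pos: [0.6702, -0.104, 0.0221]
tool_rot: [-0.106, 0.698, 0.104, 0.7]
force: [-0.7, -1.8, -0.5]
finger_gap: -0.002
```

```bash
python3 st.py 19
```

```text
[ 0.67021311 -0.10396376  0.02208445] psi 17.098056279474115 r 0.11803297734281636 a 17.267565257918754 q [-0.32  0.82  1.42 -0.    0.9  -0.62] F [-0.7 -1.8 -0.5]
19.0 [0.0001, 0.0036, -0.0001, -0.033]
21.0 [0.0001, 0.0077, -0.0003, -0.068]
23.0 [0.0001, 0.0118, -0.0007, -0.103]
25.0 [0.0, 0.0159, -0.0012, -0.138]
27.0 [0.0, 0.0199, -0.0018, -0.173]
29.0 [0.0, 0.024, -0.0026, -0.208]
31.0 [0.0, 0.028, -0.0035, -0.243]
33.0 [0.0, 0.032, -0.0045, -0.278]
```

Call:
step_arm:
  commands:
    - [0.0001,0.0036,-0.0001,-0.033]
    - [0.0001,0.0077,-0.0003,-0.068]
    - [0.0001,0.0118,-0.0007,-0.103]
    - [0,0.0159,-0.0012,-0.138]
    - [0,0.0199,-0.0018,-0.173]
    - [0,0.024,-0.0026,-0.208]
    - [0,0.028,-0.0035,-0.243]
    - [0,0.032,-0.0045,-0.278]

```text
t: 10.17
tcp_pos: [0.6569, -0.0753, 0.0221]
tool_rot: [-0.202, 0.677, 0.2, 0.679]
force: [-0.7, -1.7, -0.4]
finger_gap: 0.004
```

```bash
python3 st.py 35
```

```text
[ 0.65689872 -0.07529126  0.02212653] psi 33.0307051607242 r 0.11806315832790974 a 32.657485001385695 q [-0.28  0.81  1.46 -0.    0.87 -0.86] F [-0.7 -1.7 -0.4]
35.0 [0.0001, 0.0048, -0.0001, -0.034]
37.0 [0.0001, 0.0089, -0.0003, -0.069]
39.0 [0.0001, 0.013, -0.0007, -0.104]
41.0 [0.0001, 0.0171, -0.0012, -0.139]
43.0 [0.0, 0.0212, -0.0018, -0.174]
45.0 [0.0, 0.0252, -0.0026, -0.209]
47.0 [-0.0, 0.0293, -0.0036, -0.244]
49.0 [-0.0, 0.0332, -0.0046, -0.279]
```

Call:
step_arm:
  commands:
    - [0,0.0048,-0.0001,-0.034]
    - [0,0.0089,-0.0003,-0.069]
    - [0,0.013,-0.0007,-0.104]
    - [0,0.0171,-0.0012,-0.139]
    - [0,0.0212,-0.0018,-0.174]
    - [0,0.0252,-0.0026,-0.209]
    - [0,0.0293,-0.0036,-0.244]
    - [0,0.0332,-0.0046,-0.279]

```text
t: 10.83
tcp_pos: [0.6357, -0.0506, 0.0222]
tool_rot: [-0.295, 0.642, 0.291, 0.645]
force: [-0.2, -1.2, -0.9]
finger_gap: 0.001
```

```bash
python3 st.py 51; python3 - <<'E'
from h import *
s=optics.snapshot('scene'); cv2.imwrite('pics/s10.png',cv2.resize(s[190:310,120:280,::-1],None,fx=5,fy=5,interpolation=3))
E
```

```text
[ 0.63573554 -0.05056925  0.02223815] psi 49.015366679701415 r 0.11807115255909281 a 48.500498261665705 q [-0.25  0.78  1.53 -0.    0.82 -1.11] F [-0.2 -1.2 -0.9]
51.0 [0.0002, 0.0051, -0.0001, -0.035]
53.0 [0.0002, 0.0093, -0.0004, -0.07]
55.0 [0.0001, 0.0134, -0.0007, -0.104]
57.0 [0.0001, 0.0175, -0.0012, -0.139]
59.0 [0.0001, 0.0215, -0.0019, -0.174]
61.0 [0.0001, 0.0256, -0.0026, -0.209]
63.0 [0.0, 0.0296, -0.0036, -0.244]
65.0 [0.0, 0.0336, -0.0046, -0.279]
```

View pics/s10.png

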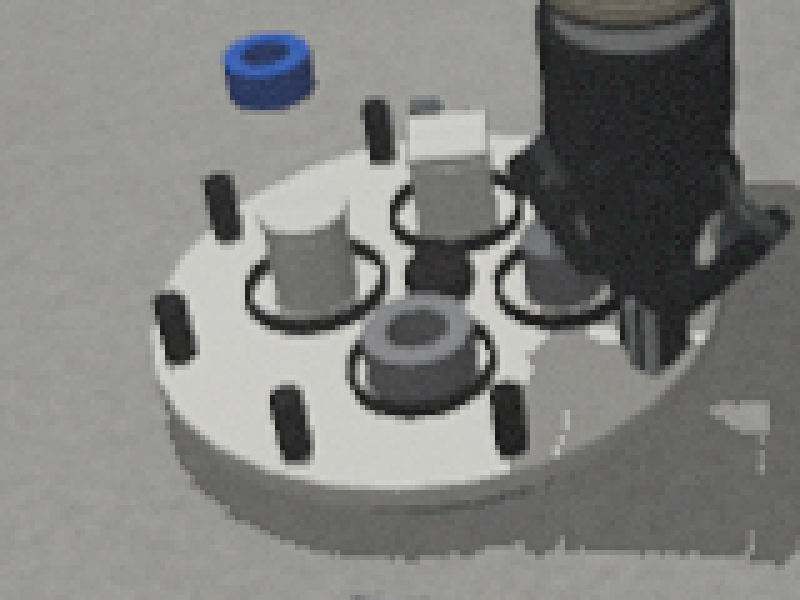

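```bash
python3 -c "
from fs import *
p=np.array([(222,207),(175,328),(291,424),(510,420),(378,130)])/5-.4+[120,190]
fit(p,57)"
```

```text
scene [ 0.55633531 -0.14057837] 57.809307090322044 rms 0.13887447841796305
```

Call:
step_arm:
  commands:
    - [0,0.004,-0.0001,-0.028]
    - [0,0.008,-0.0003,-0.06]
    - [0,0.012,-0.0006,-0.092]
    - [0,0.015,-0.0009,-0.12]
    - [0,0.018,-0.0013,-0.145]
    - [0,0.0195,-0.0015,-0.157]
    - [0,0.0195,-0.0015,-0.157]

```text
t: 11.47
tcp_pos: [0.619, -0.038, 0.0222]
tool_rot: [-0.345, 0.617, 0.342, 0.619]
force: [0.0, -0.8, 0.1]
finger_gap: 0.001
```

```bash
python3 st.py 59; python3 - <<'E'
from h import *
s=optics.snapshot('scene'); cv2.imwrite('pics/s11.png',cv2.resize(s[190:310,120:280,::-1],None,fx=5,fy=5,interpolation=3))
E
```

```text
[ 0.61896145 -0.03803667  0.02217455] psi 58.05101298492354 r 0.118199425512791 a 58.669025609757334 q [-0.24  0.77  1.58 -0.    0.79 -1.25] F [ 0.  -0.8  0.1]
59.0 [0.0002, 0.0007, -0.0002, -0.017]
61.0 [0.0002, 0.0048, -0.0003, -0.051]
63.0 [0.0001, 0.0089, -0.0006, -0.086]
65.0 [0.0001, 0.013, -0.0011, -0.121]
67.0 [0.0001, 0.0171, -0.0016, -0.156]
69.0 [0.0001, 0.0211, -0.0023, -0.191]
71.0 [0.0, 0.0252, -0.0032, -0.226]
73.0 [0.0, 0.0292, -0.0042, -0.261]
```

View pics/s11.png

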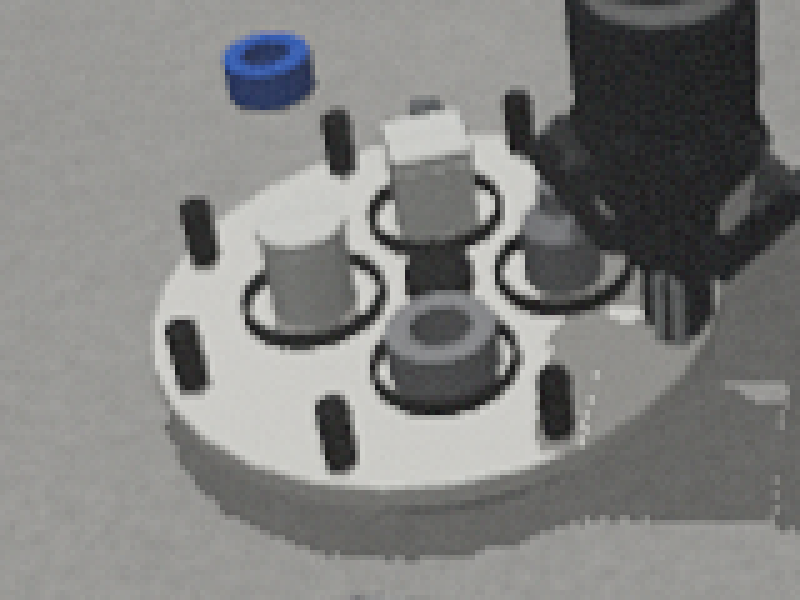

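```bash
python3 -c "
from fs import *
p=np.array([(200,232),(187,355),(336,433),(556,402),(340,142),(519,121)])/5-.4+[120,190]
fit(p,68)"
```

```text
scene [ 0.55625147 -0.14035718] 67.77943461397822 rms 0.12100280357310365
```

Call:
step_arm:
  commands:
    - [0,0.001,0,-0.01]
    - [0,0.0018,0,-0.015]
    - [0,0.0018,0,-0.015]
    - [0,0.0018,0,-0.015]

```text
t: 11.85
tcp_pos: [0.6175, -0.0371, 0.0221]
tool_rot: [-0.349, 0.615, 0.346, 0.617]
force: [0.5, -0.9, 1.0]
finger_gap: 0.001
```

```bash
python3 st.py 59|head -1; python3 - <<'E'
from h import *
s=optics.snapshot('scene'); cv2.imwrite('pics/s12.png',cv2.resize(s[190:310,120:280,::-1],None,fx=5,fy=5,interpolation=3))
E
```

```text
[ 0.61751814 -0.03708432  0.02214078] psi 58.872671400536035 r 0.1182750290295142 a 59.50617091816228 q [-0.24  0.77  1.58 -0.    0.79 -1.27] F [ 0.5 -0.9  1. ]
```

View pics/s12.png

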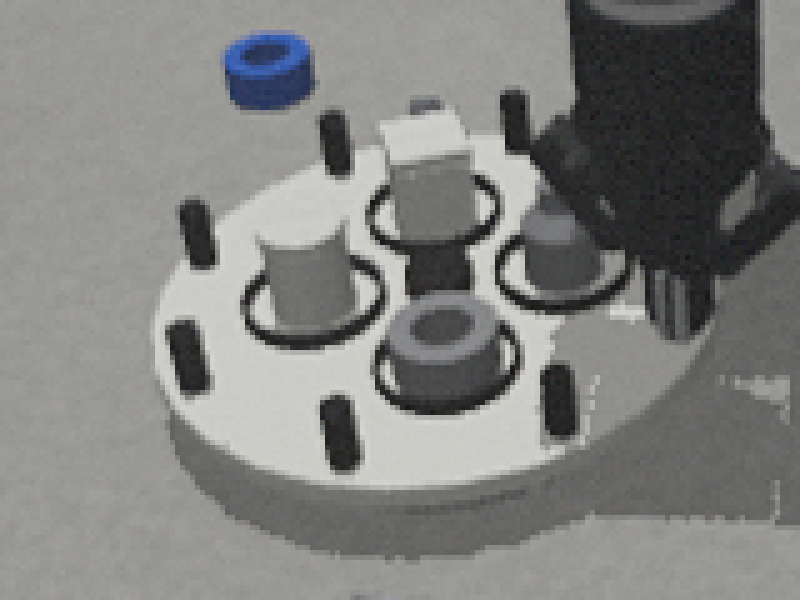

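Call:
step_arm:
  commands:
    - [0,-0.006,0.001,0]
    - [0,-0.014,0.003,0]
    - [0,-0.016,0.003,0]
    - [-0.03,-0.016,0.003,0]
    - [-0.07,-0.016,0.003,0]
    - [-0.11,-0.016,0.003,0]
    - [-0.15,-0.016,0.003,0]
    - [-0.15,-0.016,0.003,0]

```text
t: 12.57
tcp_pos: [0.6382, -0.0437, 0.1814]
tool_rot: [-0.353, 0.61, 0.342, 0.621]
force: [0.8, -0.9, 0.4]
finger_gap: 0.0
```

```bash
python3 -c "
from h import *
s,M,p=pose(); print(s['tcp_pos']); print(row(.45,.25,.2,p))"
```

```text
[ 0.6381568  -0.04373725  0.18137493]
[np.float64(-0.0244), np.float64(0.3124), np.float64(0.1544), np.float64(-0.0)]
```

Call:
step_arm:
  commands:
    - [0,0.02,0.01,0]
    - [0,0.055,0.027,0]
    - [0,0.09,0.045,0]
    - [0,0.125,0.06,0]
    - [0,0.16,0.08,0]
    - [0,0.195,0.097,0]
    - [0,0.22,0.11,0]
    - [0,0.22,0.11,0]

```text
t: 13.23
tcp_pos: [0.5023, 0.1681, 0.1769]
tool_rot: [-0.353, 0.611, 0.345, 0.619]
force: [0.4, 0.2, 0.2]
finger_gap: 0.002
```

```bash
python3 - <<'E'
from h import *
print(telemetry.sense()['tcp_pos'])
s=optics.snapshot('scene'); cv2.imwrite('pics/s13.png',cv2.resize(s[190:310,120:280,::-1],None,fx=5,fy=5,interpolation=3))
s=optics.snapshot('top'); cv2.imwrite('pics/t13.png',cv2.resize(s[145:300,300:440,::-1],None,fx=3.8,fy=3.8,interpolation=3))
E
```

```text
[0.5023195  0.16812455 0.17693528]
```

View pics/s13.png

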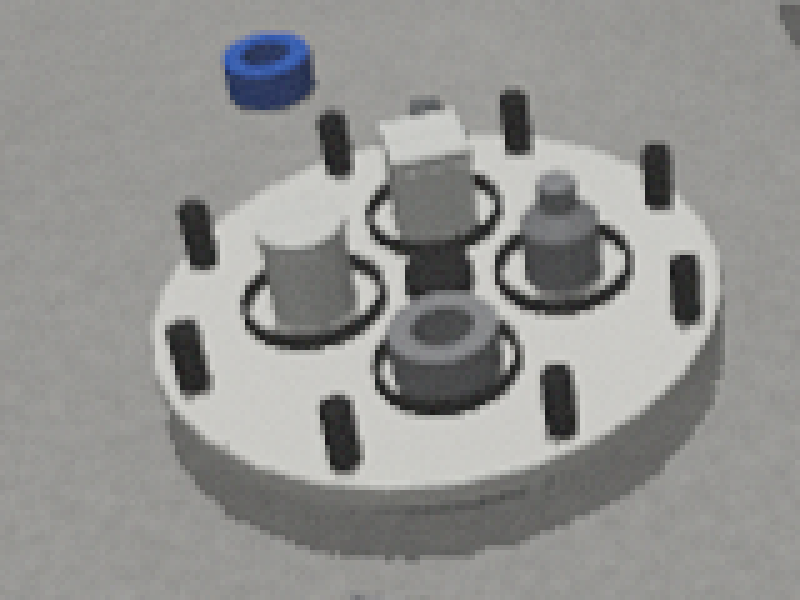

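View pics/t13.png

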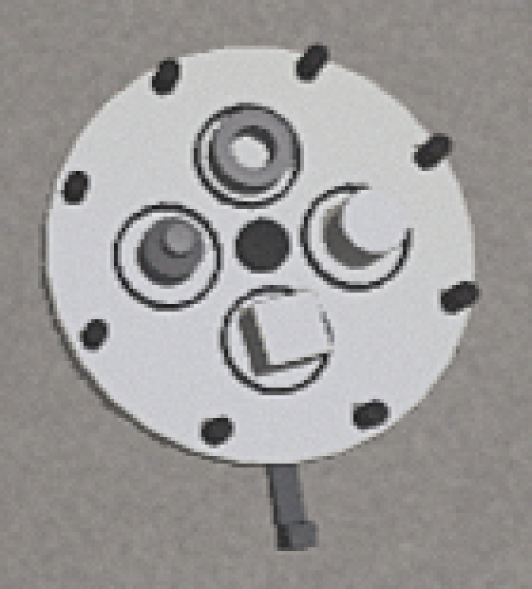

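```bash
python3 - <<'E'
from fs import *
i=cv2.imread('pics/t13.png')[430:570,220:360]; cv2.imwrite('pics/z2.png',cv2.resize(i,None,fx=4,fy=4,interpolation=3))
ct=optics.camera_params('top');cs=optics.camera_params('scene')
f=lambda u,v:(300+u/3.8-.37,145+v/3.8-.37)
T=[f(*q) for q in[(312,62),(432,152),(460,297),(371,415),(217,431),(93,334),(75,187),(166,77)]]
xt=fit(T,68,'top',(.5584,-.1388))
S=np.array([(197,233),(188,356),(340,433),(559,402),(335,142),(515,121),(656,176),(686,290)])/5-.4+[120,190]
xs=fit(S,68)
w=onz(ct,*f(276,340),.042)[:2]; print('well dir',np.degrees(np.arctan2(*(w-xt[:2])[::-1])),w)
for nm,x,c,p in(('top',xt,ct,f(302,526)),('scene',xs,cs,(140+326/5-.4,195+79/5-.4))):
    q=onz(c,*p,.032)[:2]; d=q-x[:2]; a=np.degrees(np.arctan2(d[1],d[0]))%360; print(nm,'ptr',q,np.hypot(*d),a,'can well',np.degrees(x[2])%45+112.5-45*0, )
E
```

```text
top [ 0.55815168 -0.1387107 ] 68.66017782433082 rms 0.16807916503616244
scene [ 0.55624903 -0.1406026 ] 68.58833853960707 rms 0.16636125862921858
well dir -178.72482505273788 [ 0.50181138 -0.13996482]
top ptr [ 0.39460229 -0.14300673] 0.16360580467978572 181.50466778324838 can well 136.16017782433082
scene ptr [ 0.38939808 -0.14360218] 0.1668779124176061 181.02993171915253 can well 136.08833853960707
```

View pics/z2.png

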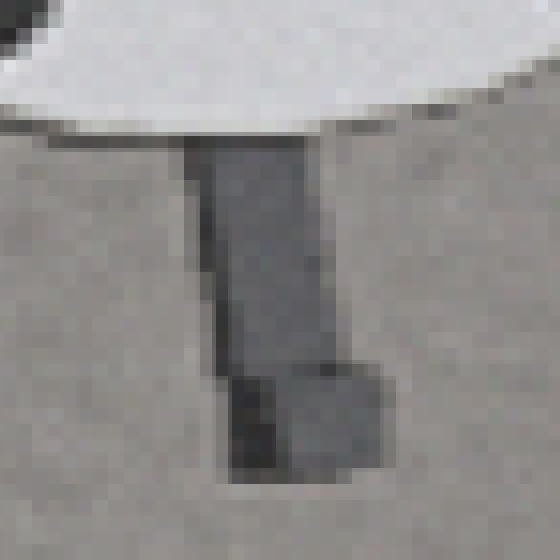

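```bash
python3 - <<'E'
from h import *
ct=optics.camera_params('top'); x=np.array([.55815,-.1387])
for z,(u,v) in ((.032,(333,417)),(.022,(258,145)),(.022,(285,360))):
    q=onz(ct,300+(220+u/4)/3.8-.37,145+(430+v/4)/3.8-.37,z)[:2]; d=q-x; print(q,np.hypot(*d),np.degrees(np.arctan2(d[1],d[0]))%360)
E
```

```text
[ 0.38990069 -0.14309239] 0.16830663716375854 181.49544854090695
[ 0.43010277 -0.13979688] 0.12805192886515324 180.49079630482294
[ 0.39890393 -0.13959516] 0.15924858695139119 180.3220702592307
```

```bash
python3 - <<'E'
from h import *
s=optics.snapshot('top'); cv2.imwrite('pics/t14.png',s[:,:,::-1])
E
```

```text
(no output)
```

View pics/t14.png

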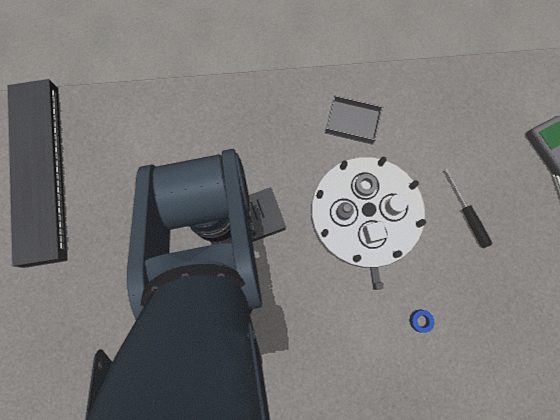

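The canister at (373,234) is in line with the pointer at (377,285). The other bench things have not moved, and the arm is clear, hovering over the switch with its tip at about 0.18 m.

```bash
python3 -c "
from station import manip,telemetry
s=telemetry.sense();print(s['t'],s['qd'].round(3)); print(manip.sign_off())"
```

```text
13.3833 [-0.028  0.006 -0.014  0.001  0.     0.   ]
the job is handed in; nothing more can be done
None
```

The square canister now stands at the front, in line with the pointer, and the job was handed in at 13.4 s. I turned the tray about 130° counter-clockwise by pushing one rim peg with the shut fingertip at roughly 50 mm/s. Then I backed off, lifted, and moved the arm to the side.

- **Alignment:** the canister's well is at 181.1–181.2° about the axis. The pointer is at 181.5° by the top camera and 181.0° by the scene camera, so they agree to about 0.5°. The foot's tongue read about 180.4°, which is less certain because I took its height as 22 mm, the foot's height.
- **State at hand-in:**
  - The tray stayed at rest after the finger left it.
  - All four containers are still in their wells.
  - In the last picture the dish, screwdriver, blue ring and the visible part of the switch had not moved. The arm, hovering well above it, covers the rest of the switch.
  - The wrist force readings stayed under about 3 N.
- **Disagreement:** the camera views put the shut fingertip about 26 mm higher than the reported TCP. My first pass therefore swept over a peg without turning the tray. I lowered the tip by what the camera showed, and the push then worked.

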